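Fetch the sample cup from behind the bottles and put it on the balance

ROBOT

A 6-joint arm with a two-finger parallel gripper is mounted at the origin on a cart in front of the work surface, level with it; the furniture and walls round the work are solid. World frame = base frame: x ahead of the robot, y to its left, z up, the work surface at z = 0. Lengths are in m, angles in rad, forces in N, time in s.
With the tool pointing down it reaches from about 0.15 to 0.775 m from the base axis. Payload 6.1 kg.
Tool frame: the origin (TCP) lies at the very end of the fingers, on their centre line; the grasp point (between the pads) lies 19 mm behind it; z points along the fingers, y is the line along which they close (so a half turn about z gives the same grasp; the last joint's range is limited). The gripper opens to 85 mm and grips with 20 to 120 N. Pads are 22 mm wide; open, the fingers measure 114 mm over their backs; the gripper's body (76 mm by 85 mm) begins 54 mm behind the grasp point. The pads swing forward as they close: fully open they stand 13 mm farther back than shut.
Start: joints at [1.126, 0.126, -0.04, 1.405, 0, 1.571], TCP at [0.226, 0.474, 0.231] pointing down, gripper open.
Joint ranges: [-2.72, 2.72], [-0.95, 1.95], [-1.27, 1.35], [-1.78, 2.02], [-1.46, 1.47], [-3.14, 3.14]. Speed limits (rad/s): [2.39, 2.39, 3.01, 3.14, 3.14, 3.14].

INTERFACE

Orientations are given as a unit quaternion [w, x, y, z].
In Python, from plant import status, get_image, env, trace gives the robot as it stands. The module is installed in compiled form; this text tells all that it offers.
- The arm moves only by the shell command python3 -m pendant 'ROWS' [FORCE]. ROWS is JSON, a list of rows, each a list of 7 numbers: the turn, a rotation vector about the tool's x, y, z in rad, then the shift along the tool's x, y, z in cm, then the closure, from -1 (fully open) to 1 (shut). In form: [[wx, wy, wz, x, y, z, fingers], ...]. A call has 1 to 20 rows; each row shifts and turns the commanded pose from where the row before left it, along the tool's axes as they then stand; what a row does not reach is not made up. A row lasts 1/12 s, in which the tool goes at most 41.7 mm and 7.16 degrees, less where a joint would pass 70% of its speed; a pose out of reach is approached as far as the arm can. A call is refused whole if a number of a shift passes 4.17 or a number of a turn 0.125, either way. A call with a gripper value outside its range is refused whole. The fingers move at their own pace and stop on an object; FORCE is the grip in N (left out, the last holds). Time passes only in rows, so rows that do not move let the fingers close. It gives the time, the measured TCP pose, the force, the opening and the grip force at its end, in the units of the state.
- status.get_state(): the state, without advancing time (a new reading comes with each control period).
- get_image(name): name is "scene" or "top" or "wrist"; returns a dict with "frame" (384x512x3 uint8, red, green, blue), "K" (3x3 intrinsics, pixels), "k1" (the pictures are not rectified: a ray, as slopes to the right and down, at radius r is drawn at 1 + k1 r^2 times it, then the intrinsics apply), "rvec" (rotation vector, rad) and "tvec" (3), from world to camera coordinates, as OpenCV has them. Camera axes: x right, y down, z forward; pixel columns grow to the right and rows downward; lengths in m; the calibration is good to about 2 mm. A picture is of the moment at which its call begins. There is no depth.
- env.sign_off(): hands the job in; it is judged then, once.
Trained networks look in a picture, given as the dict that the camera call returned (one of the last four; its "shot" number tells which), for a name from the list of things; names that differ only in an ending like _2 or _b are one class to them, and where a whole thing is asked for, a point or a joint stands for the part that bears it (a point fixed in the world has none). Each returns a list of dicts, best first, with "confidence" (0 to 1); they miss things now and then, are a little off and sometimes report something else, mostly with a low value. They report only what shows in the picture. A call takes as long as a camera call. They do not tell look-alikes from the thing itself.
- trace(picture, target): "mask" (384x512 bool, what is visible of it) and "extent" ([left, top, width, height] in pixels, round what is visible of it).
The state is a dict: "time_s": time; "joint_positions": joint angles; "qvel": joint speeds; "joint_efforts": joint torques, N m; "eef_pos": TCP position; "eef_rot": TCP orientation; "ft_force": force on the tool from outside, world axes, zero at the start; "torque": the same for the moment, N m; "opening": finger opening in m; "finger_force": force on a finger pad.
Only numpy, scipy, OpenCV 4.12 (cv2) and the standard library are available. Lean on these libraries where they do the work, as an engineer would, in place of code of your own. Each camera call takes 0.05 s, during which the arm holds its last target. There are 200 camera calls.

TASK

The sample cup at the back of the bottle stand is hemmed in by two bottles and a flask: move all three onto the shallow side tray before you take the cup out, then set the cup upright in the middle of the balance pan. While the cup stays there, put the three back on the stand, each centred on the very ring where it stood at the start. Keep everything upright and leave the roll of film where it is.

Things in the scene. Friction and masses are not known exactly. Their poses are not given: they have to be found in the camera images.
- sample_cup: Round sample cup with a wide red screw lid (the lid is fixed on), 59 mm across the lid, 54 mm across the body just below it, tapering to 48 mm at the foot, 66 mm high; the lid spans heights 52 to 66 mm. Origin: centre of the underside, z up its axis. Starts at the back place of the stand. Grip across the lid. About 0.07 kg.
- tall_bottle: The tallest thing on the stand: clear screw-cap bottle, body 68 mm diameter up to 80 mm, then shoulder and cap of 41 mm diameter, 138 mm high in all. Origin: centre of the underside, z up its axis. Starts on any of the left, right and front places of the stand. Grip by the cap. About 0.4 kg.
- flask: Clear conical flask with a white stopper, 52 mm diameter at the foot, 104 mm high; the stopper is 40 mm wide and spans heights 84 to 104 mm. Origin: centre of the underside, z up its axis. Starts on any of the left, right and front places of the stand. Grip by the stopper. About 0.11 kg.
- short_bottle: Short clear screw-cap bottle with a wide cap, body 55 mm diameter up to 56 mm, then shoulder and cap of 35 mm diameter, 102 mm high in all. Origin: centre of the underside, z up its axis. Starts on any of the left, right and front places of the stand. Grip by the cap. About 0.16 kg.
- stand: Fixed grey board, 190 mm (x, depth) by 250 mm (y, width), top face 6 mm above the bench, rim 4 mm thick, 12 mm above the bench. Origin: centre of the underside; x to its back, y to its left. Printed white rings, 74 mm across, mark four places, at (x, y) in mm: back (45, 0), left (30, 90), right (30, -90), front (-55, 0). Each thing starts within 5 mm of its ring's centre.
- side_tray: Fixed shallow aluminium tray, empty at the start, 270 mm (its x) by 130 mm (its y), walls 3 mm thick and 12 mm high over the bench, inner floor 3 mm above the bench. Origin: centre of the underside, on the bench. Its long side (x) points roughly away from the robot. It stands to the robot's left or right, the balance on the other side.
- balance: Fixed white bench balance, 215 mm (its x) by 170 mm (its y), with a round steel pan of 120 mm diameter whose flat top is 50 mm above the bench; the dark display is towards the robot. Origin: on the bench under the centre of the pan (the housing reaches from x = -128 to +88 mm). The pan does not move.
- film_roll: White roll of sealing film standing on end in the stand's front right corner, 52 mm diameter, 50 mm high. Origin: centre of the underside. Not to be moved.
Not all that is in view belongs to the job. What is shaped like the flask but purple is not meant.

How it is judged:
By the outcome, as a careful person would: the job done as asked, in the order asked, and still so for the second after the job is handed in, with the robot touching nothing.
It also fails if it takes over 152 s, if anything falls off the work surface, if the arm or the gripper's body presses on something with over 40 N, if the wrist force passes 120 N, or if a joint passes its speed limit or range.

## Working session

There is one attempt and no reset: what is moved stays moved. The work goes in short steps, Python scripts to look and compute and a shell command to move; the robot and the scene stay as the last step left them, time stands still between calls to the robot, and variables do not carry over. Pictures are saved under pics/ and viewed, at most 17 in all, crops included, and the job is handed in when it is done.

```bash
mkdir -p pics; cat > h.py <<'E'
import numpy as np,cv2
from plant import status,get_image,env,trace
def save(im,n): cv2.imwrite('pics/'+n,im['frame'][:,:,::-1])
def cam(im):
    R=cv2.Rodrigues(np.array(im['rvec'],float))[0]; t=np.array(im['tvec'],float).ravel()
    return R,t,np.array(im['K'],float),float(im['k1'])
def proj(im,P):
    R,t,K,k=cam(im); d=np.array([k,0,0,0,0.])
    return cv2.projectPoints(np.atleast_2d(np.array(P,float)),np.array(im['rvec'],float),t,K,d)[0][:,0]
def ray(im,uv):
    R,t,K,k=cam(im)
    s=cv2.undistortPointsIter(np.array(uv,float).reshape(-1,1,2),K,np.array([k,0,0,0,0.]),None,None,(3,60,1e-10))[:,0]
    return -R.T@t, np.c_[s,np.ones(len(s))]@R
def onz(im,uv,z):
    o,d=ray(im,uv); return o+d*((z-o[2])/d[:,2])[:,None]
E
python3 - <<'E'
from h import *
print({k:np.round(v,3).tolist() if not isinstance(v,dict) else v for k,v in status.get_state().items()})
out=[]
for n in('scene','top','wrist'):
    im=get_image(n); save(im,n+'0.png'); R,t,K,k=cam(im); print(n,'cam',(-R.T@t).round(3),'fwd',R[2].round(2),K[0,0],k)
    for o in('sample_cup','tall_bottle','flask','short_bottle','stand','side_tray','balance','film_roll'):
        print(o,[(round(r['confidence'],2),np.round(r['extent']).tolist()) for r in trace(im,o)])
E
```

```text
{'time_s': 0.0, 'joint_positions': [1.126, 0.126, -0.041, 1.405, 0.0, 1.571], 'qvel': [0.001, 0.001, -0.0, -0.0, -0.0, 0.0], 'joint_efforts': [0.001, -43.592, 35.292, 0.017, 0.0, -0.0], 'eef_pos': [0.226, 0.474, 0.231], 'eef_rot': [-0.0, 0.221, 0.975, -0.001], 'ft_force': [0.146, -0.14, -0.204], 'torque': [0.028, -0.004, 0.023], 'finger_force': 0.0, 'opening': 0.085}
scene cam [-0.193 -0.36   0.909] fwd [ 0.61  0.31 -0.73] 487.5012210826014 0.02324397010327124
sample_cup [(0.63, [258.0, 155.0, 21.0, 37.0])]
tall_bottle [(0.67, [241.0, 167.0, 27.0, 53.0])]
flask [(0.88, [155.0, 186.0, 24.0, 41.0]), (0.78, [221.0, 146.0, 17.0, 43.0]), (0.69, [203.0, 114.0, 17.0, 44.0])]
short_bottle [(0.61, [287.0, 162.0, 26.0, 41.0])]
stand [(0.91, [201.0, 163.0, 118.0, 72.0]), (0.59, [85.0, 130.0, 104.0, 80.0])]
side_tray [(0.7, [85.0, 132.0, 106.0, 76.0])]
balance [(0.97, [311.0, 217.0, 107.0, 108.0])]
film_roll [(0.9, [280.0, 202.0, 20.0, 29.0])]
top cam [ 0.433 -0.002  1.295] fwd [ 0.08 -0.01 -1.  ] 444.9640485168216 0.03184082183272499
sample_cup [(0.84, [238.0, 151.0, 24.0, 19.0])]
tall_bottle [(0.95, [241.0, 184.0, 27.0, 26.0])]
flask [(0.73, [182.0, 230.0, 20.0, 17.0]), (0.61, [206.0, 166.0, 23.0, 15.0]), (0.56, [170.0, 133.0, 24.0, 24.0])]
short_bottle [(0.61, [272.0, 151.0, 18.0, 24.0]), (0.23, [238.0, 152.0, 19.0, 17.0])]
stand [(0.69, [202.0, 140.0, 98.0, 78.0])]
side_tray [(0.91, [104.0, 156.0, 61.0, 97.0]), (0.38, [269.0, 149.0, 19.0, 25.0])]
balance []
film_roll [(0.58, [273.0, 185.0, 21.0, 20.0])]
wrist cam [0.156 0.508 0.374] fwd [ 0.28 -0.13 -0.95] 267.3647607928768 -0.008388501896553345
sample_cup []
tall_bottle []
flask [(0.77, [88.0, 346.0, 32.0, 38.0])]
short_bottle []
stand [(0.6, [83.0, 372.0, 47.0, 12.0])]
side_tray [(0.94, [180.0, 268.0, 99.0, 69.0])]
balance []
film_roll []
```

```bash
python3 - <<'E'
import cv2
a=cv2.imread('pics/top0.png');cv2.imwrite('pics/top0c.png',cv2.resize(a[100:300,80:400],(800,500),interpolation=cv2.INTER_CUBIC))
a=cv2.imread('pics/scene0.png');cv2.imwrite('pics/scene0c.png',cv2.resize(a[90:330,80:400],(800,600),interpolation=cv2.INTER_CUBIC))
E
```

```text
(no output)
```

View pics/top0c.png

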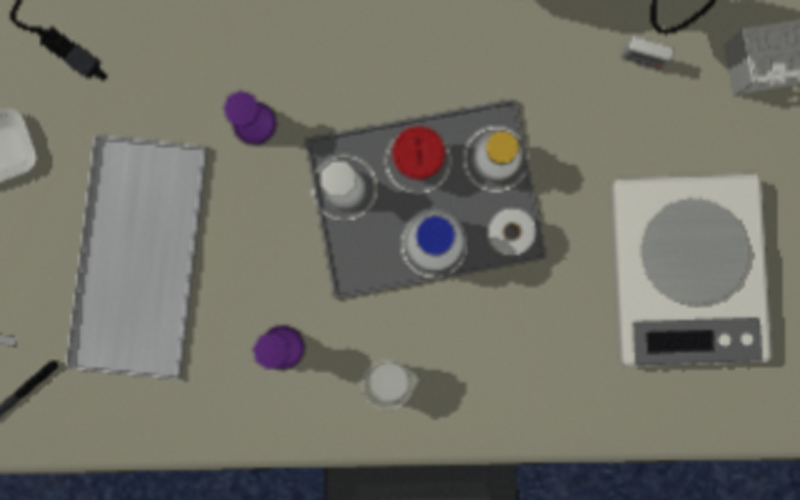

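View pics/scene0c.png

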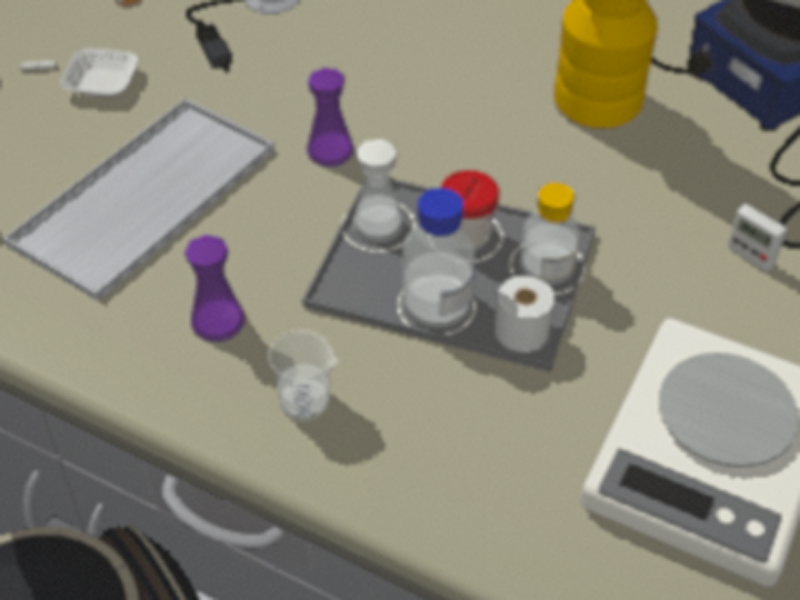

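The top crop shows the yellow-capped short bottle (500,148) on the right ring and the blue-capped tall bottle (436,236) on the front ring. The red-lidded cup (418,152) is at the back, and the film roll is at (512,232). The tray is on the left at (138,257) and the balance on the right at (697,252).

Flask candidates, in top-crop pixels:
- **White stopper (338,180):** clear and standing on the left ring of the stand, so this is the one meant.
- **Purple (250,118) and purple (280,348):** both stand on the bench, so they are look-alikes.

The scene crop agrees, with the white stopper at (377,152) and the purple ones at (326,115) and (213,290).

Next I'll measure positions from both views.

```bash
cat >> h.py <<'E'
from scipy.optimize import least_squares
A=np.linspace(0,2*np.pi,48,endpoint=False)
def circ(x,y,z,r): return np.c_[x+r*np.cos(A),y+r*np.sin(A),np.full(48,z)]
def best(m):
    n,l,s,c=cv2.connectedComponentsWithStats(m.astype(np.uint8)); return l==1+np.argmax(s[1:,4])
def mom(im,name,box=None):
    "colour mask of a cap"
    f=im['frame']; h=cv2.cvtColor(f,cv2.COLOR_RGB2HSV).astype(int); H,S,V=h[...,0],h[...,1],h[...,2]
    m={'tall':(abs(H-119)<12)&(S>140)&(V>60),'short':(abs(H-22)<8)&(S>130)&(V>80),'cup':((H<8)|(H>172))&(S>140)&(V>60),
       'flask':(S<40)&(V>130)}[name]
    if box is not None:
        k=np.zeros_like(m);x,y,w,hh=box;k[y:y+hh,x:x+w]=1;m=m&k
    return best(m)
def bb(m):
    y,x=np.nonzero(m); return np.array([x.min()-.5,y.min()-.5,x.max()+.5,y.max()+.5])
def hullmom(im,P):
    h=cv2.convexHull(proj(im,P).astype(np.float32))[:,0]; M=cv2.moments(h); return np.array([M['m10']/M['m00'],M['m01']/M['m00']]),M['m00']
def maskmom(m): y,x=np.nonzero(m); return np.array([x.mean(),y.mean()]),len(x)
CAP={'tall':(.0205,.026),'short':(.0175,.022),'cup':(.0295,.014),'flask':(.020,.020)}
E
python3 - <<'E'
from h import *
T=get_image('top');S=get_image('scene')
bx={'tall':((235,180,40,40),(235,160,40,60)),'short':((265,145,30,25),(285,155,35,30)),'cup':((230,140,40,45),(250,150,40,40)),'flask':((205,160,18,25),(218,142,25,17))}
for n,(a,b) in bx.items():
    r,h=CAP[n]; d=[(im,)+maskmom(mom(im,n,q)) for im,q in((T,a),(S,b))]
    f=lambda p:np.concatenate([hullmom(im,np.r_[circ(p[0],p[1],p[2],r),circ(p[0],p[1],p[2]-h,r)])[0]-c for im,c,_ in d])
    s=least_squares(f,[.5,0,.1])
    print(n,s.x.round(4),'res',s.fun.round(2),'areas',[(k,round(hullmom(im,np.r_[circ(*s.x,r),circ(s.x[0],s.x[1],s.x[2]-h,r)])[1])) for im,_,k in d])
# flats: fit outline rectangles
def rect(p,dx0,dx1,dy,z):
    c,s=np.cos(p[2]),np.sin(p[2]); return [[p[0]+c*a-s*b,p[1]+s*a+c*b,z] for a,b in((dx0,-dy),(dx1,-dy),(dx1,dy),(dx0,dy))]
corn={'stand':([[202,156],[286.8,140.4],[298,203.2],[215.2,219.2]],[-.095,.095,.125,.012],[(1,0),(1,0)]),
 'tray':([[117,154.5],[162.5,159.5],[152.5,251],[107,246.5]],[-.135,.135,.065,.012],0),
 'bal':([[325.5,172],[383,170.5],[388,245],[329,246]],[-.128,.088,.085,.04],0)}
for n,(c,(a,b,w,z),_) in corn.items():
    c=np.array(c)-.5
    order=lambda p:proj(T,rect(p,a,b,w,z))[[2,1,0,3]]
    s=least_squares(lambda p:(order(p)-c).ravel(),[.45,0,0]); print(n,s.x.round(4),s.fun.round(1))
R,t,K,k=cam(T)
# pan: bright-grey ellipse centre by crop estimate
print('pan',onz(T,[[80+697/2.5-.5,100+252/2.5-.5]],.05).round(4))
E
```

```text
tall [ 0.5073 -0.0198  0.1483] res [ 0.12 -0.12 -0.16  0.  ] areas [(158, 203), (241, 333)]
short [ 0.6034 -0.0945  0.11  ] res [ 0.08 -0.03 -0.05  0.01] areas [(118, 147), (193, 218)]
cup [ 0.6053 -0.0073  0.0758] res [ 1.21 -0.77 -0.95  0.44] areas [(341, 366), (259, 405)]
flask [0.5674 0.0802 0.124 ] res [ 0.45 -0.17 -0.31 -0.08] areas [(194, 190), (214, 246)]
stand [ 0.5577 -0.0117  0.1714] [ 0.1 -0.5 -0.3 -0.7  1.3  0.4 -1.2  0.7]
tray [ 0.497   0.322  -0.1081] [ 0.6 -0.5 -0.1 -1.4 -0.2  0.7 -0.3  1.1]
bal [ 0.4891 -0.3077  0.0148] [-1.1 -1.   1.4 -1.4  0.7  0.8 -1.1  1.6]
pan [[ 0.489  -0.3133  0.05  ]]
```

```bash
python3 -m pendant '[[0,0,-0.11,0,0,-1.5,-1],[0,0,-0.11,0,0,-3,-1],[0,0,-0.11,0,0,-4,-1],[0,0,-0.11,0,0,-3.5,-1],[0,0,0,0,0,0,-1]]' 40; python3 -c "
from h import *
s=status.get_state();print(s['joint_positions'].round(3) if hasattr(s['joint_positions'],'round') else s['joint_positions'],s['eef_rot'])"
```

```text
time_s: 1.87
eef_pos: [0.2264, 0.4749, 0.3583]
eef_rot: [0.002, 0.0, 1.0, 0.004]
ft_force: [-0.1, -1.4, 0.4]
opening: 0.0851
finger_force: 0.0
[ 1.126  0.158  0.279  1.682 -0.     1.126] [2.09442942e-03 1.49800794e-04 9.99988173e-01 4.38694869e-03]
```

```bash
python3 -m pendant '[[0,0,0,-0.6,-1.5,0,-1],[0,0,0,-1.2,-3,0,-1],[0,0,0,-1.6,-3.8,0,-1],[0,0,0,-1.6,-3.8,0,-1],[0,0,0,-1.6,-3.8,0,-1],[0,0,0,-1.6,-3.8,0,-1],[0,0,0,-1.6,-3.8,0,-1],[0,0,0,-1.6,-3.8,0,-1],[0,0,0,-1.6,-3.8,0,-1],[0,0,0,-1.6,-3.8,0,-1],[0,0,0,-1.6,-3.8,0,-1],[0,0,0,-1.6,-3.5,0,-1],[0,0,0,-1,-2.5,0,-1],[0,0,0,-0.6,-1.5,0,-1],[0,0,0,0,0,0,-1],[0,0,0,0,0,0,-1]]'; python3 - <<'E'
from h import *
import pickle
w=get_image('wrist');save(w,'w1.png');pickle.dump(w,open('w1.pkl','wb'))
cv2.imwrite('pics/w1c.png',cv2.resize(w['frame'][:,:,::-1],(800,600),interpolation=cv2.INTER_CUBIC))
R,t,K,k=cam(w);print((-R.T@t).round(3),R[2].round(2))
E
```

```text
time_s: 3.2
eef_pos: [0.4177, 0.0105, 0.3512]
eef_rot: [-0.0, 0.004, 1.0, 0.0]
ft_force: [-0.0, 0.2, -0.1]
opening: 0.0851
finger_force: 0.0
[0.34  0.011 0.493] [ 0.3  -0.   -0.95]
```

View pics/w1c.png

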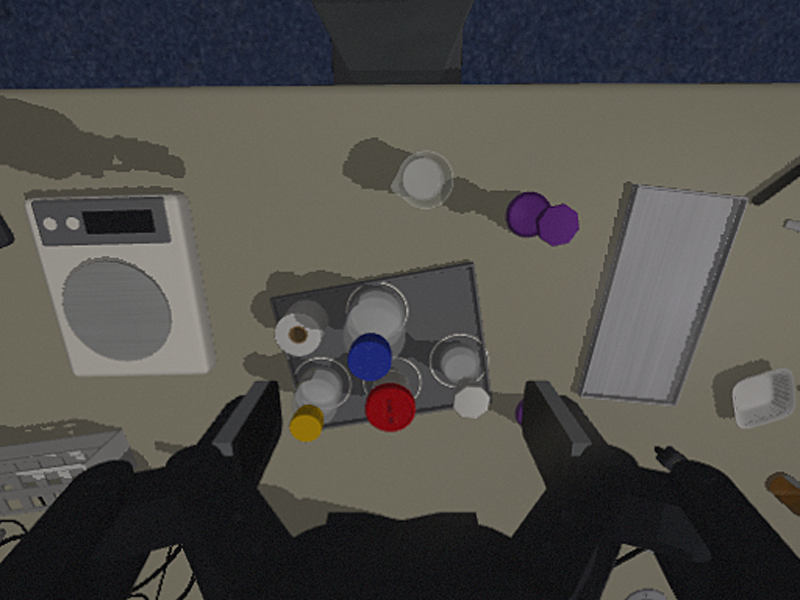

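Wrist view at 800 px shows the blue cap at (370,357), yellow cap at (306,423), red lid at (390,407) and white stopper at (472,401). The pan is at (117,309), the tray corners are (628,184), (746,200), (676,404) and (580,396), and the stand corners are (272,298), (471,263) and (490,393). I'll fit these together with the other cameras.

```bash
python3 - <<'E'
from h import *
import pickle
W=pickle.load(open('w1.pkl','rb'));T=get_image('top');S=get_image('scene');pickle.dump((T,S),open('ts.pkl','wb'))
bx={'tall':((235,180,40,40),(235,160,40,60),(215,205,45,45)),'short':((265,145,30,25),(285,155,35,30),(180,255,35,32)),'cup':((230,140,40,45),None,(225,240,50,40)),'flask':((205,160,18,25),(218,142,25,17),(289,246,28,24))}
for n,q3 in bx.items():
    r,h=CAP[n]; d=[(im,)+maskmom(mom(im,n,q)) for im,q in zip((T,S,W),q3) if q]
    def fit(d):
        return least_squares(lambda p:np.concatenate([hullmom(im,np.r_[circ(*p,r),circ(p[0],p[1],p[2]-h,r)])[0]-c for im,c,_ in d]),[.55,0,.1])
    s=fit(d); print(n,s.x.round(4),'res',s.fun.round(1),'areas',[k for _,_,k in d],'T+W',fit([d[0],d[-1]]).x.round(4))
def rect(p,a,b,w,z):
    c,s=np.cos(p[2]),np.sin(p[2]); return [[p[0]+c*x-s*y,p[1]+s*x+c*y,z] for x,y in((a,-w),(a,w),(b,w),(b,-w))]
for n,c,(a,b,w,z) in (('stand',[[272,298],[471,263],[490,393]],(-.095,.095,.125,.012)),('tray',[[628,184],[746,200],[676,404],[580,396]],(-.135,.135,.065,.012))):
    c=np.array(c)/1.5625-.5
    for sg in(1,):
        s=least_squares(lambda p:(proj(W,rect(p,a,b,w,z))[:len(c)]-c).ravel(),[.5,0,0]); print(n,s.x.round(4),s.fun.round(1))
print('pan W',onz(W,[[117/1.5625-.5,309/1.5625-.5]],.05).round(4))
# pan edges in top and ring check on overlays
def ov(im,nm,sc,crop,st):
    x,y,w,h=crop; f=cv2.resize(im['frame'][y:y+h,x:x+w,::-1],None,fx=sc,fy=sc,interpolation=cv2.INTER_CUBIC)
    def poly(P,col): cv2.polylines(f,[np.round(((proj(im,P)+.5-[x,y])*sc)).astype(int)],True,col,1)
    R=np.array([[np.cos(st[2]),-np.sin(st[2])],[np.sin(st[2]),np.cos(st[2])]])
    for p in((.045,0),(.03,.09),(.03,-.09),(-.055,0)):
        c=R@p+st[:2]; poly(circ(*c,.006,.037),(0,255,0))
    poly(rect(st,-.095,.095,.125,.012),(0,255,255))
    poly(circ(.489,-.3133,.05,.06),(255,0,255)); 
    cv2.imwrite('pics/'+nm,f)
st=[.5577,-.0117,.1714]
ov(W,'ovw.png',4,(20,160,300,125)and(160,160,170,120),st); ov(T,'ovt.png',3.6,(195,135,215,115),st)
E
```

```text
tall [ 0.5117 -0.0193  0.142 ] res [0.2 1.  0.5 0.8 0.5 0.9] areas [87, 239, 643] T+W [ 0.5147 -0.0204  0.1328]
short [ 0.6043 -0.0939  0.1095] res [-0.1 -0.3 -0.2 -0.1 -0.3 -0.3] areas [118, 191, 353] T+W [ 0.6033 -0.0933  0.1116]
cup [ 0.6038 -0.0037  0.0721] res [-0.1 -0.  -0.   0. ] areas [340, 795] T+W [ 0.6038 -0.0037  0.0721]
flask [0.5685 0.0817 0.1224] res [ 0.  -0.3 -0.4 -0.2 -0.2 -0.2] areas [223, 224, 342] T+W [0.5674 0.0817 0.1248]
stand [ 0.5551 -0.0116  0.1866] [-3.2 -0.1  1.2 -2.8  2.1  4.1]
tray [ 0.4966  0.3182 -0.0943] [ 2.1  0.5 -1.3 -2.7 -0.3  1.3 -0.7  1.7]
pan W [[ 0.4855 -0.3093  0.05  ]]
```

View pics/ovw.png

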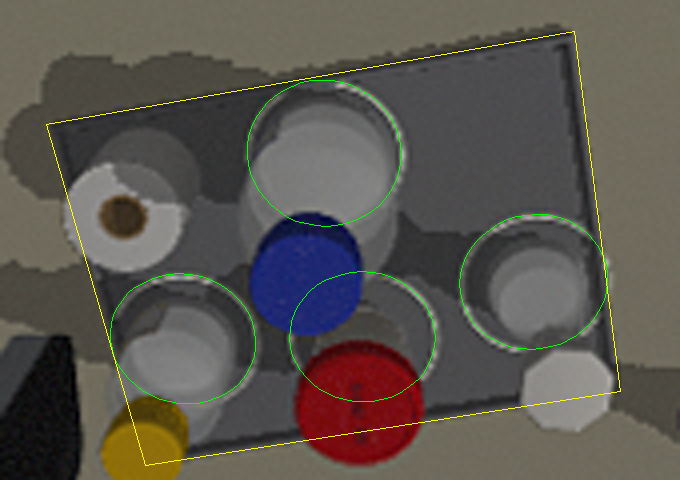

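View pics/ovt.png

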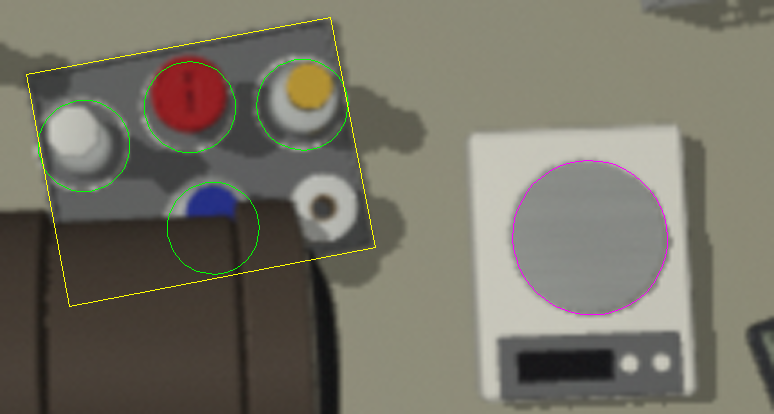

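The overlays show the fitted stand rings and the pan circle lying on the printed ones to within about 1 px. In this top picture the arm hides the front ring. I'll cross-check the blue cap and the stopper using only clean pairs of views.

```bash
python3 - <<'E'
from h import *
import pickle
W=pickle.load(open('w1.pkl','rb'));T,S=pickle.load(open('ts.pkl','rb'))
def go(n,obs):
    r,h=CAP[n]
    s=least_squares(lambda p:np.concatenate([hullmom(im,np.r_[circ(*p,r),circ(p[0],p[1],p[2]-h,r)])[0]-c for im,c in obs]),[.55,0,.1]); print(n,s.x.round(4),s.fun.round(1))
    return s.x
cw=maskmom(mom(W,'tall',(215,205,45,45)))[0];cs=maskmom(mom(S,'tall',(235,160,40,60)))[0]
go('tall',[(W,cw),(S,cs)])
sw=maskmom(mom(W,'flask',(289,246,28,24)))[0]
ms=np.zeros((384,512),bool); f=cv2.cvtColor(S['frame'],cv2.COLOR_RGB2HSV).astype(int)
for th in(120,140,160,175):
  m=(f[...,1]<45)&(f[...,2]>th); k=np.zeros_like(m);k[140:166,218:243]=1;m=best(m&k); print(th,maskmom(m),bb(m))
  go('flask',[(W,sw),(S,maskmom(m)[0])])
f=cv2.cvtColor(W['frame'],cv2.COLOR_RGB2HSV).astype(int);print(sw,bb(mom(W,'flask',(289,246,28,24))))
for n,c,z in(('tall',cw,.141),('flask',sw,.107)): print(n,'W ray at',z,onz(W,[c],z).round(4))
E
```

```text
tall [ 0.5077 -0.0196  0.1477] [-0.1  0.1 -0.2  0.1]
120 (array([231.25      , 151.53244275]), 524) [217.5 139.5 242.5 165.5]
flask [0.5733 0.0826 0.1153] [-0.6  0.1 -0.8  0. ]
140 (array([232.47286822, 148.51937984]), 387) [218.5 139.5 242.5 162.5]
flask [0.5661 0.0784 0.1305] [-1.5  1.2 -2.1  0.7]
160 (array([232.62078652, 148.03651685]), 356) [219.5 139.5 242.5 161.5]
flask [0.5642 0.078  0.1329] [-1.4  0.9 -2.5  0.9]
175 (array([230.12413793, 150.02758621]), 145) [222.5 144.5 238.5 155.5]
flask [0.5682 0.0815 0.1242] [-0.2  0.2 -0.4  0.2]
[301.52046784 257.06140351] [290.5 247.5 312.5 267.5]
tall W ray at 0.141 [[ 0.5053 -0.0191  0.141 ]]
flask W ray at 0.107 [[0.5724 0.0834 0.107 ]]
```

```bash
python3 -m pendant '[[0,0,0,-1.5,-0.5,0.5,-1],[0,0,0,-3,-1,1.5,-1],[0,0,0,-3,-1,3,-1],[0,0,0,-1.5,-0.5,3.5,-1],[0,0,0,0,0,3,-1],[0,0,0,0,0,1,-1],[0,0,0,0,0,0,-1],[0,0,0,0,0,0,-1]]' 40; python3 - <<'E'
from h import *
import pickle
w=get_image('wrist');pickle.dump(w,open('w2.pkl','wb'))
W1=pickle.load(open('w1.pkl','rb'))
def go(n,obs):
    r,h=CAP[n]
    s=least_squares(lambda p:np.concatenate([hullmom(im,np.r_[circ(*p,r),circ(p[0],p[1],p[2]-h,r)])[0]-c for im,c in obs]),[.55,0,.1]); print(n,s.x.round(4),s.fun.round(1))
m=mom(w,'tall');print(bb(m));go('tall',[(W1,maskmom(mom(W1,'tall',(215,205,45,45)))[0]),(w,maskmom(m)[0])])
# flask stopper: look near predicted
p=proj(w,[[.572,.083,.107]])[0].round().astype(int);print(p)
b=(p[0]-25,p[1]-25,50,50)
try:
  m=mom(w,'flask',b);print(bb(m),b);go('flask',[(W1,maskmom(mom(W1,'flask',(289,246,28,24)))[0]),(w,maskmom(m)[0])])
except Exception as e: print(e)
save(w,'w2.png')
E
```

```text
time_s: 4.02
eef_pos: [0.5058, -0.0181, 0.2288]
eef_rot: [0.0, 0.002, 1.0, 0.0]
ft_force: [0.8, 0.1, 1.1]
opening: 0.0853
finger_force: 0.0
[232.5 174.5 276.5 221.5]
tall [ 0.5105 -0.02    0.1389] [ 0.2 -0.7 -0.1  0.5]
[348 245]
[331.5 230.5 365.5 254.5] (np.int64(323), np.int64(220), 50, 50)
flask [0.5549 0.0761 0.1404] [-1.6 -1.7  0.7  1.3]
```

View pics/w2.png

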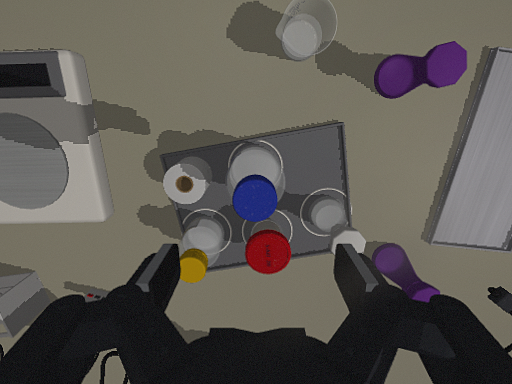

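View w2 has the blue cap at (255,198) midway between the fingers and the white stopper at (348,242), where the position (.572,.083) predicts it. Descending on the tall bottle.

```bash
python3 -m pendant '[[0,0,0,-0.2,-0.1,1.5,-1],[0,0,0,0,0,3.2,-1],[0,0,0,0,0,3.2,-1],[0,0,0,0,0,2.8,-1],[0,0,0,0,0,1.3,-1],[0,0,0,0,0,0,-1],[0,0,0,0,0,0,1],[0,0,0,0,0,0,1],[0,0,0,0,0,0,1],[0,0,0,0,0,0,1],[0,0,0,0,0,0,1],[0,0,0,0,0,0,1]]' 60
```

```text
time_s: 5.07
eef_pos: [0.5095, -0.0201, 0.1098]
eef_rot: [0.002, 0.002, 1.0, -0.0]
ft_force: [-1.1, -1.2, 6.1]
opening: 0.0396
finger_force: 60.1
```

```bash
python3 -m pendant '[[0,0,0,0,0,-1,1],[0,0,0,0,0,-2,1],[0,0,0,0,0,-3,1],[0,0,0,0,0,-3.5,1],[0,0,0,0,0,-3.5,1],[0,0,0,0.5,1.5,-2.5,1],[0,0,0,1,3,-1,1],[0,0,0,1,3.6,0,1],[0,0,0,1,3.6,0,1],[0,0,0,1,3.6,0,1],[0,0,0,1,3.6,0,1],[0,0,0,1,3.6,0,1],[0,0,0,1,3.6,0,1],[0,0,0,1,3.6,0,1],[0,0,0,0.7,2.6,0,1],[0,0,0,0.5,1.5,0.5,1],[0,0,0,0.25,0.7,1,1],[0,0,0,0,0,0,1],[0,0,0,0,0,0,1]]'; python3 - <<'E'
from h import *
import pickle
w=get_image('wrist');save(w,'w3.png');pickle.dump(w,open('w3.pkl','wb'))
T=get_image('top')
f=cv2.resize(w['frame'][:,:,::-1],(800,600))
c,s=np.cos(-.1),np.sin(-.1)
P=[[.497+c*x-s*y,.320+s*x+c*y,.012] for x,y in((-.135,-.065),(-.135,.065),(.135,.065),(.135,-.065))]
cv2.polylines(f,[((proj(w,P)+.5)*1.5625).astype(int)],True,(0,255,255),1)
cv2.polylines(f,[((proj(w,circ(.410,.329,.003,.034))+.5)*1.5625).astype(int)],True,(0,255,0),1)
cv2.imwrite('pics/w3c.png',f)
E
```

```text
time_s: 6.65
eef_pos: [0.4098, 0.3247, 0.2568]
eef_rot: [-0.001, 0.002, 1.0, -0.001]
ft_force: [0.8, -1.0, -4.8]
opening: 0.0399
finger_force: 62.0
```

View pics/w3c.png

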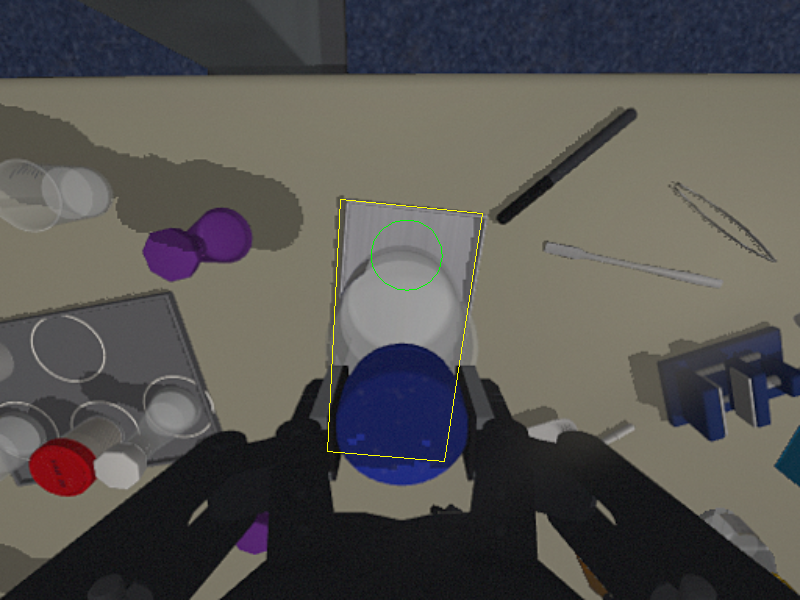

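The tray outline matches and the target spot at (406,255) lies inside its near end. The empty front ring shows at (68,348). Setting the bottle down.

```bash
python3 -m pendant '[[0,0,0,0,0.3,1.5,1],[0,0,0,0,0,3,1],[0,0,0,0,0,3.5,1],[0,0,0,0,0,3,1],[0,0,0,0,0,2,1],[0,0,0,0,0,1,1],[0,0,0,0,0,0.6,1],[0,0,0,0,0,0,1],[0,0,0,0,0,0,1]]'; python3 - <<'E'
from h import *
import pickle
w=pickle.load(open('w3.pkl','rb'))
print('front ring by W3',onz(w,[[68/1.5625-.5,348/1.5625-.5]],.006).round(4))
E
```

```text
time_s: 7.5
eef_pos: [0.4112, 0.3286, 0.113]
eef_rot: [0.001, 0.003, 1.0, 0.001]
ft_force: [0.5, -0.3, -5.1]
opening: 0.0394
finger_force: 61.9
front ring by W3 [[ 0.504  -0.0195  0.006 ]]
```

```bash
python3 -m pendant '[[0,0,0,0,0,0.3,1],[0,0,0,0,0,0.2,1],[0,0,0,0,0,0.1,1],[0,0,0,0,0,0,1],[0,0,0,0,0,0,1]]'
```

```text
time_s: 7.92
eef_pos: [0.4108, 0.3289, 0.1069]
eef_rot: [0.001, 0.002, 1.0, 0.001]
ft_force: [-1.9, -1.1, 4.4]
opening: 0.04
finger_force: 63.0
```

```bash
python3 -m pendant '[[0,0,0,0,0,0,-1],[0,0,0,0,0,0,-1],[0,0,0,0,0,0,-1],[0,0,0,0,0,0,-1],[0,0,0,0,0,-1.5,-1],[0,0,0,0,0,-3,-1],[0,0,0,0,0,-3.5,-1],[0,0,0,-1,-1.5,-3,-1],[0,0,0,-2,-3,-1,-1],[0,0,0,-2.4,-3.5,0,-1],[0,0,0,-2.4,-3.5,0,-1],[0,0,0,-2.4,-3.5,0,-1],[0,0,0,-2.4,-3.5,0,-1],[0,0,0,-2,-3,0,-1],[0,0,0,-1,-2,0,-1],[0,0,0,-0.5,-1,0,-1],[0,0,0,0,0,1.5,-1],[0,0,0,0,0,2,-1],[0,0,0,0,0,0,-1],[0,0,0,0,0,0,-1]]' 40;  python3 - <<'E'
from h import *
import pickle
w=get_image('wrist');pickle.dump(w,open('w4.pkl','wb'))
f=w['frame'][:,:,::-1].copy()
for z,c in((.110,(0,255,0)),(.124,(255,0,255))):
    W1=pickle.load(open('w1.pkl','rb')); P=onz(W1,[[301.5,256.5]],z)[0]
    cv2.polylines(f,[(proj(w,circ(*P,.020))+.5).astype(int)],True,c,1); print(z,P.round(4))
cv2.imwrite('pics/w4.png',f)
# tilt check of tall bottle on the tray from here
T=get_image('top');save(T,'t4.png')
E
```

```text
time_s: 9.58
eef_pos: [0.5675, 0.0855, 0.1899]
eef_rot: [-0.001, 0.002, 1.0, -0.0]
ft_force: [0.5, -0.7, -0.7]
opening: 0.0855
finger_force: 0.0
0.11 [0.5696 0.0827 0.11  ]
0.124 [0.5612 0.0801 0.124 ]
```

View pics/w4.png

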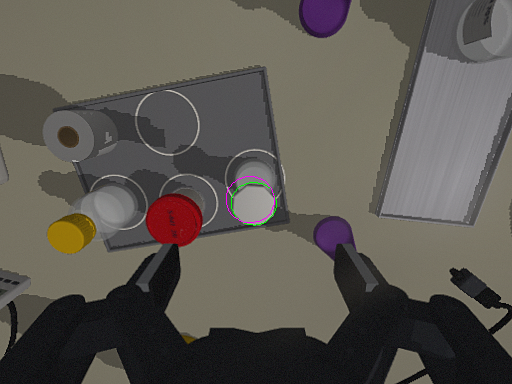

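The stopper at (253,204) agrees with the 0.110 m height circle, so the flask is at about (.571,.083). The purple flask at (335,235) is outside the grasp. Descending.

```bash
python3 -m pendant '[[0,0,0,-0.4,-0.2,1.5,-1],[0,0,0,0,0,3.2,-1],[0,0,0,0,0,3.2,-1],[0,0,0,0,0,2.2,-1],[0,0,0,0,0,1,-1],[0,0,0,0,0,0,-1],[0,0,0,0,0,0,1],[0,0,0,0,0,0,1],[0,0,0,0,0,0,1],[0,0,0,0,0,0,1],[0,0,0,0,0,0,1],[0,0,0,0,0,0,1]]' 40;  python3 - <<'E'
from h import *
import pickle
w=pickle.load(open('w4.pkl','rb'))
for p in([167,122],[255,179],[189,204]): print(onz(w,[p],.006).round(4))
def rectpts(st): return [[st[0]+np.cos(st[2])*x-np.sin(st[2])*y,st[1]+np.sin(st[2])*x+np.cos(st[2])*y,.006] for x,y in((-.055,0),(.03,.09),(.03,-.09),(.045,0))]
print(proj(w,rectpts([.5577,-.0117,.1714])).round(1))
E
```

```text
time_s: 10.68
eef_pos: [0.5736, 0.0832, 0.0815]
eef_rot: [0.002, 0.002, 1.0, 0.0]
ft_force: [-0.8, -1.3, 6.5]
opening: 0.0352
finger_force: 39.6
[[ 0.504  -0.0201  0.006 ]]
[[0.5737 0.0835 0.006 ]]
[[ 0.6068 -0.0022  0.006 ]]
[[166.1 121.6]
 [253.9 177.6]
 [116.9 201.1]
 [187.3 200.5]]
```

```bash
python3 -m pendant '[[0,0,0,0,0,-1,1],[0,0,0,0,0,-2.5,1],[0,0,0,0,0,-3.5,1],[0,0,0,0,0,-3.5,1],[0,0,0,0,1.5,-3.5,1],[0,0,0,-0.2,3,-1.5,1],[0,0,0,-0.2,3.6,0,1],[0,0,0,-0.2,3.6,0,1],[0,0,0,-0.2,3.6,0,1],[0,0,0,-0.2,3.5,0.5,1],[0,0,0,0,2.6,1.5,1],[0,0,0,0,1.3,3,1],[0,0,0,0,0.3,3.5,1],[0,0,0,0,0,3.5,1],[0,0,0,0,0,2,1],[0,0,0,0,0,1,1],[0,0,0,0,0,0,1],[0,0,0,0,0,0,1]]'
```

```text
time_s: 12.18
eef_pos: [0.5838, 0.3132, 0.0855]
eef_rot: [0.0, 0.002, 1.0, 0.0]
ft_force: [-0.7, 0.1, -1.5]
opening: 0.0348
finger_force: 40.3
```

```bash
python3 -m pendant '[[0,0,0,0,0,0.4,1],[0,0,0,0,0,0.2,1],[0,0,0,0,0,0.1,1],[0,0,0,0,0,0,1],[0,0,0,0,0,0,1]]'
```

```text
time_s: 12.6
eef_pos: [0.584, 0.3133, 0.0786]
eef_rot: [0.001, 0.002, 1.0, 0.0]
ft_force: [0.1, 0.0, 0.4]
opening: 0.0351
finger_force: 40.5
```

```bash
python3 -m pendant '[[0,0,0,0,0,0,-1],[0,0,0,0,0,0,-1],[0,0,0,0,0,0,-1],[0,0,0,0,0,0,-1],[0,0,0,0,0,-1.5,-1],[0,0,0,0,0,-3,-1],[0,0,0,0,-1.5,-3.5,-1],[0,0,0,-0.2,-3,-2.5,-1],[0,0,0,-0.2,-3.6,0,-1],[0,0,0,-0.2,-3.6,0,-1],[0,0,0,-0.2,-3.6,0,-1],[0,0,0,-0.2,-3.6,0,-1],[0,0,0,-0.2,-3.6,0,-1],[0,0,0,-0.2,-3.6,0,-1],[0,0,0,-0.2,-3.6,0,-1],[0,0,0,-0.2,-3.6,0,-1],[0,0,0,-0.2,-3.6,0,-1],[0,0,0,0,-2.5,0,-1],[0,0,0,0,-1,0,-1],[0,0,0,0,0,0,-1]]' 40;  python3 - <<'E'
from h import *
import pickle
w=get_image('wrist');pickle.dump(w,open('w5.pkl','wb'));save(w,'w5.png')
W1=pickle.load(open('w1.pkl','rb'));r,h=CAP['short']
a=mom(W1,'short',(180,255,35,32));b=mom(w,'short');print(bb(b))
o=[(W1,maskmom(a)[0]),(w,maskmom(b)[0])]
s=least_squares(lambda p:np.concatenate([hullmom(im,np.r_[circ(*p,r),circ(p[0],p[1],p[2]-h,r)])[0]-c for im,c in o]),[.55,0,.1]);print(s.x.round(4),s.fun.round(1))
print(status.get_state()['eef_pos'])
E
```

```text
time_s: 14.27
eef_pos: [0.6015, -0.0931, 0.1825]
eef_rot: [-0.0, 0.004, 1.0, -0.0]
ft_force: [0.1, 0.1, 0.1]
opening: 0.085
finger_force: 0.0
[235.5 180.5 274.5 223.5]
[ 0.6038 -0.0941  0.1098] [-0.4 -0.4  0.2  0.2]
[ 0.60149366 -0.09146975  0.18253307]
```

```bash
python3 -m pendant '[[0,0,0,-0.2,-0.1,1.5,-1],[0,0,0,0,0,3.2,-1],[0,0,0,0,0,3,-1],[0,0,0,0,0,2,-1],[0,0,0,0,0,1,-1],[0,0,0,0,0,0,-1],[0,0,0,0,0,0,1],[0,0,0,0,0,0,1],[0,0,0,0,0,0,1],[0,0,0,0,0,0,1],[0,0,0,0,0,0,1],[0,0,0,0,0,0,1]]' 45
```

```text
time_s: 15.32
eef_pos: [0.6045, -0.0922, 0.0771]
eef_rot: [0.001, 0.003, 1.0, -0.0]
ft_force: [1.4, -0.9, 6.3]
opening: 0.0334
finger_force: 44.2
```

```bash
python3 -m pendant '[[0,0,0,0,0,-1,1],[0,0,0,0,0,-2.5,1],[0,0,0,0,0,-3.5,1],[0,0,0,0,0,-3.5,1],[0,0,0,0.3,1.5,-3,1],[0,0,0,0.7,3,-1.5,1],[0,0,0,0.9,3.6,0,1],[0,0,0,0.9,3.6,0,1],[0,0,0,0.9,3.6,0,1],[0,0,0,0.9,3.6,0,1],[0,0,0,0.9,3.6,0,1],[0,0,0,0.9,3.6,0,1],[0,0,0,0.9,3.6,0,1],[0,0,0,0.9,3.6,0,1],[0,0,0,0.9,3.6,0,1],[0,0,0,0.9,2.6,0,1],[0,0,0,0.75,1.5,0,1],[0,0,0,0,0.3,1,1],[0,0,0,0,0,1,1]]'; python3 -m pendant '[[0,0,0,0,0,1,1],[0,0,0,0,0,3,1],[0,0,0,0,0,3.5,1],[0,0,0,0,0,2.5,1],[0,0,0,0,0,1.5,1],[0,0,0,0,0,0,1],[0,0,0,0,0,0,1]]'
```

```text
time_s: 16.9
eef_pos: [0.4978, 0.3226, 0.2053]
eef_rot: [0.0, 0.001, 1.0, 0.0]
ft_force: [0.3, -0.8, -2.6]
opening: 0.0339
finger_force: 45.4
time_s: 17.48
eef_pos: [0.4976, 0.3197, 0.0894]
eef_rot: [-0.001, 0.003, 1.0, -0.001]
ft_force: [0.3, -0.2, -2.1]
opening: 0.0339
finger_force: 45.2
```

Down 15 mm more to the tray floor.

```bash
python3 -m pendant '[[0,0,0,0,0,0.7,1],[0,0,0,0,0,0.5,1],[0,0,0,0,0,0.2,1],[0,0,0,0,0,0.1,1],[0,0,0,0,0,0,1],[0,0,0,0,0,0,1]]'
```

```text
time_s: 17.98
eef_pos: [0.4982, 0.3218, 0.076]
eef_rot: [0.0, 0.002, 1.0, 0.0]
ft_force: [-0.0, 0.1, -2.2]
opening: 0.0338
finger_force: 45.2
```

```bash
python3 -m pendant '[[0,0,0,0,0,0.1,1],[0,0,0,0,0,0.1,1],[0,0,0,0,0,0,1],[0,0,0,0,0,0,1]]'; python3 -m pendant '[[0,0,0,0,0,0,-1],[0,0,0,0,0,0,-1],[0,0,0,0,0,0,-1],[0,0,0,0,0,0,-1],[0,0,0,0,0,-1.5,-1],[0,0,0,0,0,-3,-1],[0,0,0,0,-1,-3.5,-1],[0,0,0,-0.5,-3,-2.5,-1],[0,0,0,-1.2,-3.6,0,-1],[0,0,0,-1.2,-3.6,0,-1],[0,0,0,-1.2,-3.6,0,-1],[0,0,0,-1.2,-3.6,0,-1],[0,0,0,-1.2,-3.6,0,-1],[0,0,0,-1.2,-3.6,0,-1],[0,0,0,-1.2,-3.6,0,-1],[0,0,0,-1.0,-2.5,0,-1],[0,0,0,-0.7,-1,0,-1],[0,0,0,0,0,0,-1],[0,0,0,0,0,0,-1]]' 40;  python3 - <<'E'
from h import *
import pickle
w=get_image('wrist');pickle.dump(w,open('w6.pkl','wb'));save(w,'w6.png')
W1=pickle.load(open('w1.pkl','rb'));r,h=CAP['cup']
a=mom(W1,'cup',(225,240,50,40));b=mom(w,'cup');print(bb(b))
o=[(W1,maskmom(a)[0]),(w,maskmom(b)[0])]
s=least_squares(lambda p:np.concatenate([hullmom(im,np.r_[circ(*p,r),circ(p[0],p[1],p[2]-h,r)])[0]-c for im,c in o]),[.55,0,.1]);print(s.x.round(4),s.fun.round(1))
print(status.get_state()['eef_pos'])
E
```

```text
time_s: 18.32
eef_pos: [0.4984, 0.3218, 0.0742]
eef_rot: [0.0, 0.002, 1.0, 0.0]
ft_force: [0.2, -1.1, 2.3]
opening: 0.0336
finger_force: 45.4
time_s: 19.9
eef_pos: [0.6025, -0.006, 0.1783]
eef_rot: [-0.0, 0.003, 1.0, 0.0]
ft_force: [-0.1, -0.1, -0.8]
opening: 0.0853
finger_force: 0.0
[228.5 161.5 288.5 221.5]
[ 0.6046 -0.0041  0.0708] [-0.2 -0.   0.1 -0. ]
[ 0.60230935 -0.00522003  0.17843193]
```

View pics/w6.png

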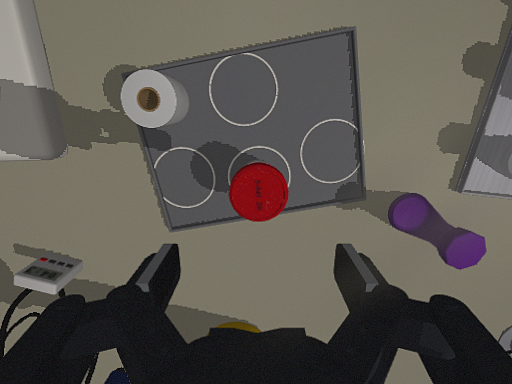

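View w6 has the red lid centred at (259,192) between the fingers. All the rings are clear, with front at (243,90), left at (332,151), right at (183,178) and back at (259,177). The film roll at (150,99) hasn't moved.

```bash
python3 -m pendant '[[0,0,0,-0.2,0.15,1.5,-1],[0,0,0,0,0,3.2,-1],[0,0,0,0,0,3.5,-1],[0,0,0,0,0,3,-1],[0,0,0,0,0,1.7,-1],[0,0,0,0,0,0.8,-1],[0,0,0,0,0,0,-1],[0,0,0,0,0,0,1],[0,0,0,0,0,0,1],[0,0,0,0,0,0,1],[0,0,0,0,0,0,1],[0,0,0,0,0,0,1]]' 35; python3 - <<'E'
from h import *
import pickle
w=pickle.load(open('w6.pkl','rb')); f=cv2.cvtColor(w['frame'],cv2.COLOR_RGB2HSV).astype(int)
st0=[.5585,-.0105,.1714]
def pl(st,p): c,s=np.cos(st[2]),np.sin(st[2]); return np.array([st[0]+c*p[0]-s*p[1],st[1]+s*p[0]+c*p[1]])
m=(f[...,2]>cv2.blur(w['frame'].max(2),(15,15)).astype(int)+25)&(f[...,1]<60)
vv,uu=np.nonzero(m); P=onz(w,np.c_[uu,vv],.006)[:,:2]
out=[]
for n,p in(('front',(-.055,0)),('left',(.03,.09)),('right',(.03,-.09))):
    c=pl(st0,p)
    for _ in range(4):
        d=np.hypot(*(P-c).T); Q=P[abs(d-.0365)<.005]
        c=least_squares(lambda q:np.r_[np.hypot(*(Q-q[:2]).T)-q[2]],[*c,.0365],loss='soft_l1',f_scale=.001).x[:2]
    print(n,c.round(4),len(Q),'nominal',pl(st0,p).round(4))
E
```

```text
time_s: 20.95
eef_pos: [0.6062, -0.0042, 0.044]
eef_rot: [0.002, 0.002, 1.0, 0.0]
ft_force: [0.1, 1.2, 6.2]
opening: 0.0573
finger_force: 37.9
front [ 0.5053 -0.0203] 413 nominal [ 0.5043 -0.0199]
left [0.5735 0.0833] 304 nominal [0.5727 0.0833]
right [ 0.6045 -0.0942] 286 nominal [ 0.6034 -0.0941]
```

```bash
python3 -m pendant '[[0,0,0,0,0,-0.7,1],[0,0,0,0,0,-2,1],[0,0,0,0,0,-3,1],[0,0,0,0,0,-3,1],[0,0,0,0.3,-1.2,-3,1],[0,0,0,0.8,-2.4,-2,1],[0,0,0,1.3,-3.5,-0.5,1],[0,0,0,1.3,-3.5,0,1],[0,0,0,1.3,-3.5,0,1],[0,0,0,1.3,-3.5,0,1],[0,0,0,1.3,-3.5,0,1],[0,0,0,1.3,-3.5,0,1],[0,0,0,1.3,-2.9,0,1],[0,0,0,1,-1.9,0,1],[0,0,0,0.5,-0.9,0,1],[0,0,0,0,0,0,1],[0,0,0,0,0,0,1]]'; python3 - <<'E'
from h import *
import pickle
w=get_image('wrist');pickle.dump(w,open('w7.pkl','wb'))
f=w['frame'][:,:,::-1].copy()
cv2.polylines(f,[(proj(w,circ(.489,-.312,.05,.06))+.5).astype(int)],True,(255,0,255),1)
cv2.imwrite('pics/w7.png',f)
E
```

```text
time_s: 22.37
eef_pos: [0.486, -0.3067, 0.1839]
eef_rot: [0.0, 0.003, 1.0, 0.0]
ft_force: [0.4, 0.4, -0.3]
opening: 0.0574
finger_force: 37.8
```

View pics/w7.png

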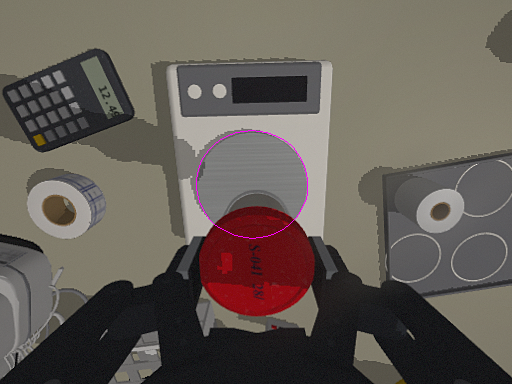

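The predicted pan circle, centred at (251,185), lies on the pan rim. Lowering the cup.

```bash
python3 -m pendant '[[0,0,0,-0.4,-0.5,1.5,1],[0,0,0,0,0,2.5,1],[0,0,0,0,0,2.5,1],[0,0,0,0,0,1.5,1],[0,0,0,0,0,0.8,1],[0,0,0,0,0,0,1],[0,0,0,0,0,0,1]]'
```

```text
time_s: 23.0
eef_pos: [0.4907, -0.3111, 0.0961]
eef_rot: [0.0, 0.002, 1.0, 0.0]
ft_force: [0.3, -0.4, -0.7]
opening: 0.0574
finger_force: 37.8
```

```bash
python3 -m pendant '[[0,0,0,0,0,0.4,1],[0,0,0,0,0,0.2,1],[0,0,0,0,0,0.1,1],[0,0,0,0,0,0.1,1],[0,0,0,0,0,0,1],[0,0,0,0,0,0,1]]'
```

```text
time_s: 23.5
eef_pos: [0.4902, -0.3121, 0.0881]
eef_rot: [0.0, 0.002, 1.0, -0.0]
ft_force: [0.7, 0.2, 0.7]
opening: 0.0574
finger_force: 37.9
```

```bash
python3 -m pendant '[[0,0,0,0,0,0,-1],[0,0,0,0,0,0,-1],[0,0,0,0,0,0,-1],[0,0,0,0,0,0,-1],[0,0,0,0,0,0,-1],[0,0,0,0,0,-1.5,-1],[0,0,0,0,0,-3,-1],[0,0,0,0,0,-3.5,-1],[0,0,0,0,1,-3.5,-1],[0,0,0,-0.3,3,-2,-1],[0,0,0,-0.6,4,0,-1],[0,0,0,-0.6,4,0,-1],[0,0,0,-0.6,4,0,-1],[0,0,0,-0.6,4,0,-1]]'; python3 -m pendant '[[0,0,0,-0.6,4,0,-1],[0,0,0,-0.6,4,0,-1],[0,0,0,-0.6,4,0,-1],[0,0,0,-0.6,4,0,-1],[0,0,0,-0.6,4,0,-1],[0,0,0,-0.6,4,0,-1],[0,0,0,-0.6,4,0,-1],[0,0,0,-0.6,4,0,-1],[0,0,0,-0.6,4,0,-1],[0,0,0,-0.6,3.5,0,-1],[0,0,0,-0.6,2,0,-1],[0,0,0,-0.3,1,0,-1],[0,0,0,0,0,0,-1],[0,0,0,0,0,0,-1]]'; python3 - <<'E'
from h import *
import pickle
w=get_image('wrist');S=get_image('scene')
a=cv2.resize(w['frame'],None,fx=.78,fy=.78)[:,:,::-1];b=cv2.resize(S['frame'][100:330,80:420],(400,300))[:,:,::-1]
cv2.imwrite('pics/p8.png',np.hstack([a[:299],b[:299]]));pickle.dump((w,S),open('w8.pkl','wb'))
E
```

```text
time_s: 24.67
eef_pos: [0.518, -0.1105, 0.223]
eef_rot: [0.0, 0.003, 1.0, -0.0]
ft_force: [1.6, -0.3, -0.9]
opening: 0.0854
finger_force: 0.0
time_s: 25.83
eef_pos: [0.589, 0.3121, 0.2222]
eef_rot: [-0.0, 0.002, 1.0, -0.0]
ft_force: [-0.2, -0.2, 0.2]
opening: 0.0856
finger_force: 0.0
```

View pics/p8.png

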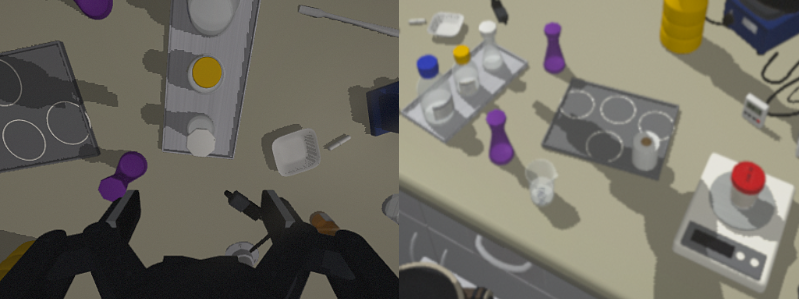

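On the left, the wrist view shows the flask (200,140), yellow-capped bottle (206,72) and tall bottle (212,15) standing in the tray. On the right, the scene view shows the cup upright mid-pan at (746,185). Next I'll pick up the flask to put it back.

```bash
python3 -m pendant '[[0,0,0,0.5,0.1,1.5,-1],[0,0,0,0,0,3.2,-1],[0,0,0,0,0,3.5,-1],[0,0,0,0,0,3.2,-1],[0,0,0,0,0,2,-1],[0,0,0,0,0,0.9,-1],[0,0,0,0,0,0,-1],[0,0,0,0,0,0,-1]]' 40
```

```text
time_s: 26.6
eef_pos: [0.5845, 0.3128, 0.0808]
eef_rot: [0.0, 0.003, 1.0, 0.0]
ft_force: [-0.2, 0.4, -0.1]
opening: 0.0858
finger_force: 0.0
```

```bash
python3 -m pendant '[[0,0,0,0,0,0,1],[0,0,0,0,0,0,1],[0,0,0,0,0,0,1],[0,0,0,0,0,0,1],[0,0,0,0,0,0,1],[0,0,0,0,0,-1,1],[0,0,0,0,0,-2.5,1],[0,0,0,0,0,-3.5,1],[0,0,0,0,-0.5,-3.5,1],[0,0,0,0.2,-2,-2.5,1],[0,0,0,0.2,-3.5,-1,1],[0,0,0,0.2,-3.6,0,1],[0,0,0,0.2,-3.6,0,1],[0,0,0,0.2,-3.6,0,1],[0,0,0,0.2,-3.2,0,1],[0,0,0,0,-2,0,1],[0,0,0,0,-0.9,1,1],[0,0,0,0,0,2,1],[0,0,0,0,0,2,1],[0,0,0,0,0,1.5,1]]'; python3 -m pendant '[[0,0,0,0,0,2.5,1],[0,0,0,0,0,2.5,1],[0,0,0,0,0,1.2,1],[0,0,0,0,0,0,1],[0,0,0,0,0,0,1],[0,0,0,0,0,0,1]]'
```

```text
time_s: 28.27
eef_pos: [0.5705, 0.0843, 0.1537]
eef_rot: [-0.0, 0.003, 1.0, 0.0]
ft_force: [-0.2, -0.0, -1.4]
opening: 0.0353
finger_force: 40.3
time_s: 28.77
eef_pos: [0.5716, 0.0849, 0.094]
eef_rot: [0.001, 0.002, 1.0, 0.0]
ft_force: [-1.2, 0.1, -0.5]
opening: 0.0346
finger_force: 40.3
```

```bash
python3 -m pendant '[[0,0,0,-0.3,-0.15,0.3,1],[0,0,0,0,0,0.3,1],[0,0,0,0,0,0.2,1],[0,0,0,0,0,0,1],[0,0,0,0,0,0,1]]'; python3 - <<'E'
from h import *
import pickle
w=get_image('wrist');f=w['frame'][:,:,::-1].copy()
print(status.get_state()['eef_pos'])
cv2.polylines(f,[np.round(proj(w,circ(.5735,.0833,.006,.0365))).astype(int)],True,(0,255,0),1)
cv2.polylines(f,[np.round(proj(w,circ(.5735,.0833,.007,.026))).astype(int)],True,(0,255,255),1)
p=proj(w,[[.5735,.0833,.006]])[0].astype(int)
cv2.imwrite('pics/w9.png',cv2.resize(f[max(p[1]-60,0):p[1]+90,p[0]-100:p[0]+100],(800,600),interpolation=cv2.INTER_CUBIC))
E
```

```text
time_s: 29.18
eef_pos: [0.5739, 0.0832, 0.0846]
eef_rot: [-0.0, 0.002, 1.0, -0.0]
ft_force: [-0.2, 0.2, -1.4]
opening: 0.0354
finger_force: 40.3
[0.57390327 0.08321063 0.08466618]
```

View pics/w9.png

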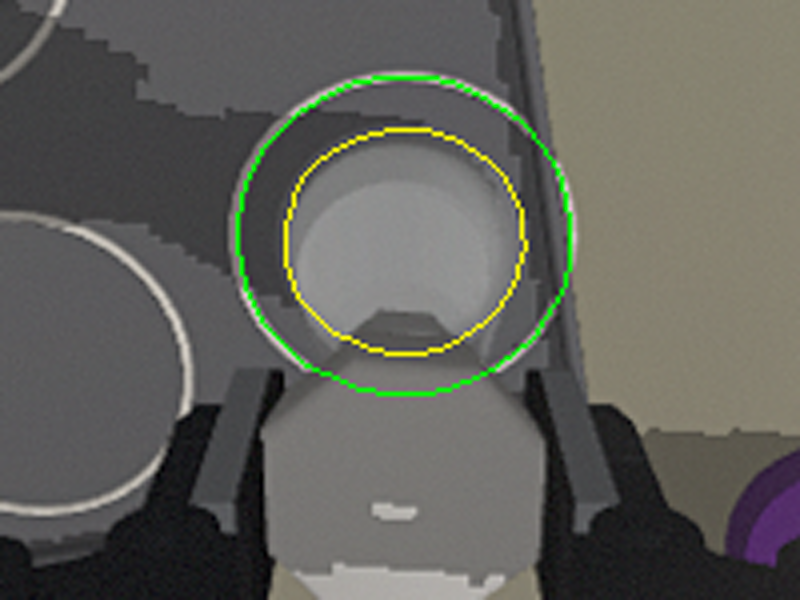

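The ring outline (centre 405,235) fits the printed ring. The flask foot's front edge sits about 10 display px, or 2 mm, too far away, so I'll shift it 2 mm back, lower it and release.

```bash
python3 -m pendant '[[0,0,0,0.2,0,0.1,1],[0,0,0,0,0,0.1,1],[0,0,0,0,0,0,1],[0,0,0,0,0,0,1],[0,0,0,0,0,0,-1],[0,0,0,0,0,0,-1],[0,0,0,0,0,0,-1],[0,0,0,0,0,0,-1],[0,0,0,0,0,-1.5,-1],[0,0,0,0,0,-3,-1],[0,0,0,0,0,-3.5,-1],[0,0,0,0.3,1.5,-3,-1],[0,0,0,0.7,3,-1,-1],[0,0,0,1.1,3.6,0,-1],[0,0,0,1.1,3.6,0,-1],[0,0,0,1.1,3.6,0,-1],[0,0,0,1.1,3.6,0,-1],[0,0,0,1.1,2.8,0,-1],[0,0,0,0.7,1.5,0,-1],[0,0,0,0,0,0,-1]]'
```

```text
time_s: 30.9
eef_pos: [0.4994, 0.3186, 0.2021]
eef_rot: [-0.001, 0.0, 1.0, 0.0]
ft_force: [0.1, -0.8, 0.6]
opening: 0.0853
finger_force: 0.0
```

```bash
python3 -m pendant '[[0,0,0,0.1,0.25,1.5,-1],[0,0,0,0,0,3,-1],[0,0,0,0,0,3.2,-1],[0,0,0,0,0,2.8,-1],[0,0,0,0,0,1.5,-1],[0,0,0,0,0,0.6,-1],[0,0,0,0,0,0,-1],[0,0,0,0,0,0,1],[0,0,0,0,0,0,1],[0,0,0,0,0,0,1],[0,0,0,0,0,0,1],[0,0,0,0,0,0,1]]' 45
```

```text
time_s: 31.9
eef_pos: [0.5008, 0.3186, 0.078]
eef_rot: [0.001, 0.002, 1.0, 0.001]
ft_force: [-0.3, -0.3, 4.4]
opening: 0.0334
finger_force: 44.4
```

```bash
python3 -m pendant '[[0,0,0,0,0,-1,1],[0,0,0,0,0,-2.5,1],[0,0,0,0,0,-3.5,1],[0,0,0,0,0,-3.5,1],[0,0,0,-0.3,-1.5,-3,1],[0,0,0,-0.7,-3,-1.5,1],[0,0,0,-0.9,-3.6,0,1],[0,0,0,-0.9,-3.6,0,1],[0,0,0,-0.9,-3.6,0,1],[0,0,0,-0.9,-3.6,0,1],[0,0,0,-0.9,-3.6,0,1],[0,0,0,-0.9,-3.6,0,1],[0,0,0,-0.9,-3.6,0,1],[0,0,0,-0.9,-3.6,0,1],[0,0,0,-0.9,-3.6,0,1],[0,0,0,-0.8,-2.8,0,1],[0,0,0,-0.5,-1.6,0,1],[0,0,0,0,0,0,1],[0,0,0,0,0,0,1]]'; python3 -m pendant '[[0,0,0,0,0,1.5,1],[0,0,0,0,0,3,1],[0,0,0,0,0,3.5,1],[0,0,0,0,0,3,1],[0,0,0,0,0,1.5,1],[0,0,0,0,0,0,1],[0,0,0,0,0,0,1]]'
```

```text
time_s: 33.48
eef_pos: [0.6019, -0.0958, 0.2265]
eef_rot: [-0.0, 0.003, 1.0, 0.0]
ft_force: [0.9, 0.6, -2.7]
opening: 0.0334
finger_force: 45.4
time_s: 34.07
eef_pos: [0.6014, -0.0939, 0.1015]
eef_rot: [-0.001, 0.001, 1.0, 0.0]
ft_force: [0.4, 0.2, -1.4]
opening: 0.0333
finger_force: 45.4
```

```bash
python3 -m pendant '[[0,0,0,-0.2,0,0.6,1],[0,0,0,0,0,0.7,1],[0,0,0,0,0,0.3,1],[0,0,0,0,0,0.1,1],[0,0,0,0,0,0,1],[0,0,0,0,0,0,1]]'; python3 - <<'E'
from h import *
w=get_image('wrist');f=w['frame'][:,:,::-1].copy()
print(status.get_state()['eef_pos'])
c=(.6045,-.0942)
cv2.polylines(f,[np.round(proj(w,circ(*c,.006,.0365))).astype(int)],True,(0,255,0),1)
cv2.polylines(f,[np.round(proj(w,circ(*c,.007,.0275))).astype(int)],True,(0,255,255),1)
p=proj(w,[[*c,.006]])[0].astype(int)
cv2.imwrite('pics/w10.png',cv2.resize(f[max(p[1]-60,0):max(p[1]-60,0)+150,p[0]-100:p[0]+100],(800,600),interpolation=cv2.INTER_CUBIC))
E
```

```text
time_s: 34.57
eef_pos: [0.6042, -0.0955, 0.0849]
eef_rot: [0.0, 0.002, 1.0, -0.0]
ft_force: [-0.0, -0.8, -1.7]
opening: 0.0333
finger_force: 45.4
[ 0.60424212 -0.09553469  0.08498434]
```

View pics/w10.png

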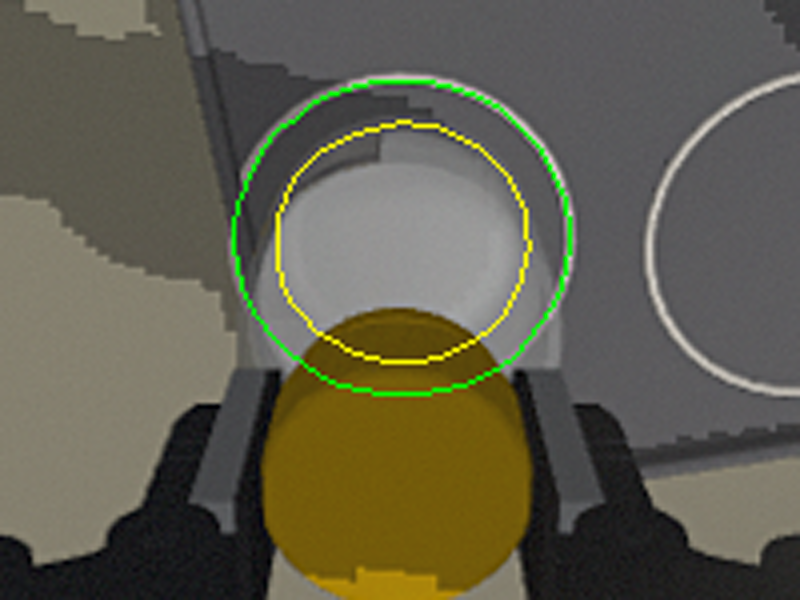

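Ring at (403,237), with the bottle's foot centred on it to about 1 mm. Lowering 4 mm, releasing, and going for the tall bottle.

```bash
python3 -m pendant '[[0,0,0,0.05,0.05,0.2,1],[0,0,0,0,0,0.1,1],[0,0,0,0,0,0.1,1],[0,0,0,0,0,0,1],[0,0,0,0,0,0,1]]'; python3 -m pendant '[[0,0,0,0,0,0,-1],[0,0,0,0,0,0,-1],[0,0,0,0,0,0,-1],[0,0,0,0,0,0,-1],[0,0,0,0,0,-1.5,-1],[0,0,0,0,0,-3,-1],[0,0,0,0,0,-3.5,-1],[0,0,0,0.5,1,-3.5,-1],[0,0,0,1.4,3,-3,-1],[0,0,0,1.7,3.6,-1,-1],[0,0,0,1.7,3.6,0,-1],[0,0,0,1.7,3.6,0,-1],[0,0,0,1.7,3.6,0,-1],[0,0,0,1.7,3.6,0,-1],[0,0,0,1.7,3.6,0,-1],[0,0,0,1.7,3.6,0,-1],[0,0,0,1.7,3.6,0,-1],[0,0,0,1.7,3.6,0,-1],[0,0,0,1.4,3.6,0,-1],[0,0,0,0.5,1.6,0,-1]]'
```

```text
time_s: 35.03
eef_pos: [0.6037, -0.095, 0.081]
eef_rot: [0.0, 0.002, 1.0, -0.0]
ft_force: [-0.8, -0.2, 1.4]
opening: 0.0334
finger_force: 45.7
time_s: 36.7
eef_pos: [0.4136, 0.3233, 0.2337]
eef_rot: [-0.0, 0.001, 1.0, 0.001]
ft_force: [0.2, -0.2, -0.4]
opening: 0.0856
finger_force: 0.0
```

```bash
python3 -m pendant '[[0,0,0,0.15,0.3,0,-1],[0,0,0,0.1,0.2,1.5,-1],[0,0,0,0,0,3,-1],[0,0,0,0,0,3.2,-1],[0,0,0,0,0,2.8,-1],[0,0,0,0,0,1.5,-1],[0,0,0,0,0,0.6,-1],[0,0,0,0,0,0,-1],[0,0,0,0,0,0,1],[0,0,0,0,0,0,1],[0,0,0,0,0,0,1],[0,0,0,0,0,0,1],[0,0,0,0,0,0,1]]' 60
```

```text
time_s: 37.78
eef_pos: [0.4139, 0.326, 0.1092]
eef_rot: [0.001, 0.002, 1.0, 0.001]
ft_force: [-0.5, 1.2, 6.0]
opening: 0.04
finger_force: 59.8
```

```bash
python3 -m pendant '[[0,0,0,0,0,-1,1],[0,0,0,0,0,-2,1],[0,0,0,0,0,-3,1],[0,0,0,0,0,-3.5,1],[0,0,0,0,0,-3.5,1],[0,0,0,-0.5,-1.5,-2.5,1],[0,0,0,-0.9,-3,-0.5,1],[0,0,0,-1,-3.6,0,1],[0,0,0,-1,-3.6,0,1],[0,0,0,-1,-3.6,0,1],[0,0,0,-1,-3.6,0,1],[0,0,0,-1,-3.6,0,1],[0,0,0,-1,-3.6,0,1],[0,0,0,-1,-3.6,0,1],[0,0,0,-0.7,-2.6,0,1],[0,0,0,-0.4,-1.5,0,1],[0,0,0,0,-0.7,0,1],[0,0,0,0,0,0,1],[0,0,0,0,0,0,1]]'; python3 -m pendant '[[0,0,0,0,0,1.5,1],[0,0,0,0,0,3,1],[0,0,0,0,0,3.5,1],[0,0,0,0,0,3,1],[0,0,0,0,0,2,1],[0,0,0,0,0,0.5,1],[0,0,0,0,0,0,1],[0,0,0,0,0,0,1]]'
```

```text
time_s: 39.37
eef_pos: [0.5058, -0.0202, 0.2673]
eef_rot: [-0.001, 0.003, 1.0, 0.0]
ft_force: [-0.1, 0.5, -6.2]
opening: 0.0396
finger_force: 62.2
time_s: 40.03
eef_pos: [0.5067, -0.0197, 0.1337]
eef_rot: [0.0, 0.002, 1.0, 0.0]
ft_force: [1.1, 0.3, -5.4]
opening: 0.0395
finger_force: 62.1
```

```bash
python3 -m pendant '[[0,0,0,-0.15,0,0.7,1],[0,0,0,0,0,0.7,1],[0,0,0,0,0,0.3,1],[0,0,0,0,0,0.2,1],[0,0,0,0,0,0,1],[0,0,0,0,0,0,1]]'; python3 - <<'E'
from h import *
w=get_image('wrist');f=w['frame'][:,:,::-1].copy()
z=status.get_state()['eef_pos'];print(z)
c=(.505,-.0203)
cv2.polylines(f,[np.round(proj(w,circ(*c,.006,.0365))).astype(int)],True,(0,255,0),1)
cv2.polylines(f,[np.round(proj(w,circ(*c,z[2]-.106,.034))).astype(int)],True,(0,255,255),1)
p=proj(w,[[*c,.006]])[0].astype(int)
cv2.imwrite('pics/w11.png',cv2.resize(f[max(p[1]-60,0):max(p[1]-60,0)+150,p[0]-100:p[0]+100],(800,600),interpolation=cv2.INTER_CUBIC))
E
```

```text
time_s: 40.53
eef_pos: [0.508, -0.0206, 0.1137]
eef_rot: [0.0, 0.003, 1.0, 0.0]
ft_force: [0.0, 0.0, -6.0]
opening: 0.0395
finger_force: 62.4
[ 0.50803792 -0.02052166  0.11380289]
```

View pics/w11.png

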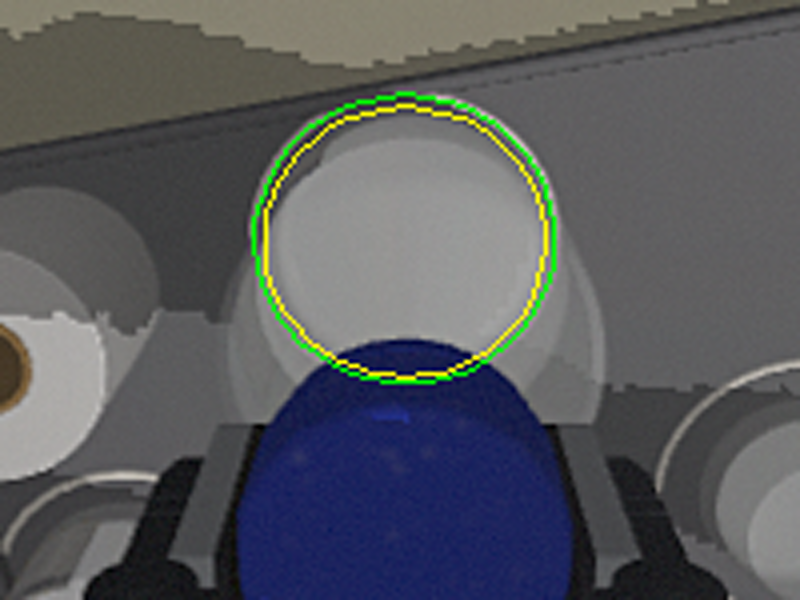

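Ring at (405,240). The bottle's outline is concentric with it to within 1–2 mm. Setting down, releasing and backing off to check.

```bash
python3 -m pendant '[[0,0,0,0,0,0.1,1],[0,0,0,0,0,0.1,1],[0,0,0,0,0,0,1],[0,0,0,0,0,0,1]]'; python3 -m pendant '[[0,0,0,0,0,0,-1],[0,0,0,0,0,0,-1],[0,0,0,0,0,0,-1],[0,0,0,0,0,0,-1],[0,0,0,0,0,0,-1],[0,0,0,0,0,-1.5,-1],[0,0,0,0,0,-3,-1],[0,0,0,0,0,-3.5,-1],[0,0,0,1,0,-4,-1],[0,0,0,2,0,-4,-1],[0,0,0,2.5,0,-4,-1],[0,0,0,2,0,-2,-1],[0,0,0,1.5,0.5,-1,-1],[0,0,0,0,0,0,-1],[0,0,0,0,0,0,-1]]'; python3 - <<'E'
from h import *
import pickle
w=get_image('wrist');S=get_image('scene');pickle.dump((w,S),open('w12.pkl','wb'))
f=w['frame'][:,:,::-1].copy()
for c,r in(((.505,-.0203),.0345),((.5735,.0833),.026),((.6045,-.0942),.0275)):
    cv2.polylines(f,[np.round(proj(w,circ(*c,.006,.0365))).astype(int)],True,(0,255,0),1)
cw=f[150:290,130:330]
a=cv2.resize(cw,(428,300),interpolation=cv2.INTER_CUBIC);b=cv2.resize(S['frame'][130:330,170:418,::-1],(372,300))
cv2.imwrite('pics/p12.png',np.hstack([a,b]))
for n,h in(('tall',.144),('short',.108)):
    r,ch=CAP[n]; 
    o=maskmom(mom(w,n,(130,150,200,140)))[0]
    s=least_squares(lambda p:hullmom(w,np.r_[circ(p[0],p[1],h,r),circ(p[0],p[1],h-ch,r)])[0]-o,[.55,0]);print(n,s.x.round(4))
m=mom(w,'flask',tuple(int(v) for v in (*(proj(w,[[.5735,.0833,.105]])[0]-16),32,32)));o=maskmom(m)[0]
s=least_squares(lambda p:hullmom(w,np.r_[circ(*p,.110,.02),circ(*p,.09,.02)])[0]-o,[.55,0]);print('flask',s.x.round(4),bb(m))
# cup on pan from scene
o=maskmom(mom(S,'cup',(330,180,110,110)))[0]
s=least_squares(lambda p:hullmom(S,np.r_[circ(*p,.116,.0295),circ(*p,.102,.0295)])[0]-o,[.49,-.3]);print('cup',s.x.round(4))
E
```

```text
time_s: 40.92
eef_pos: [0.5083, -0.0205, 0.1122]
eef_rot: [0.001, 0.002, 1.0, -0.0]
ft_force: [0.3, 0.8, -0.4]
opening: 0.0396
finger_force: 62.7
time_s: 42.17
eef_pos: [0.4222, -0.0148, 0.3341]
eef_rot: [0.001, 0.002, 1.0, 0.0]
ft_force: [0.6, -0.4, -0.7]
opening: 0.0854
finger_force: 0.0
tall [ 0.5049 -0.0174]
short [ 0.6025 -0.0929]
flask [0.5752 0.0845] [307.5 249.5 330.5 269.5]
cup [ 0.49   -0.3122]
```

View pics/p12.png

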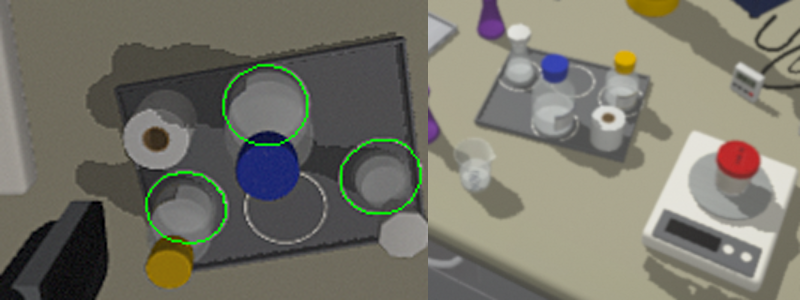

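Both bottles and the flask are within about 3 mm of their ring centres, and everything stands upright. The cup is on the pan at (738,165), the film roll hasn't moved and the gripper is clear. Handing in.

```bash
python3 -c "
from plant import env
print(env.sign_off())"
```

```text
the job is handed in; nothing more can be done
None
```

I've handed the job in at about 42 s: the cup stands upright in the middle of the balance pan, both bottles and the flask are back within about 3 mm of their ring centres, and the film roll was not moved.

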